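# Eject a lens from its cell and lay it in the lined tray

## Robot

A 6-joint arm with a two-finger parallel gripper is mounted at the origin on a cart in front of the work surface, level with it; the furniture and walls round the work are solid. World frame = base frame: x ahead of the robot, y to its left, z up, the work surface at z = 0. Lengths are in m, angles in rad, forces in N, time in s.
With the tool pointing down it reaches from about 0.225 to 0.875 m from the base axis. Payload 3.4 kg.
Tool frame: the origin (TCP) lies at the very end of the fingers, on their centre line; the grasp point (between the pads) lies manip.hold_point_z behind it (manip.hold_point_z is the distance from the TCP to the grasp point, in m); x points along the fingers, y is the direction in which the jaws open and shut, and the axes are right-handed (so a half turn about x gives the same grasp; the last joint's range is limited). The gripper opens to 85 mm and grips with 20 to 120 N. Pads are 22 mm wide; open, the fingers measure 114 mm over their backs; the gripper's body (76 mm by 85 mm) begins 54 mm behind the grasp point. The pads swing forward as they close: fully open they stand 13 mm farther back than shut.
Start: joints at [1.15, 0.276, 1.505, -0, 1.361, -0.121], TCP at [0.17, 0.549, 0.231] pointing down, gripper open.
Joint ranges: [-2.89, 2.89], [-0.75, 2.08], [0.22, 2.7], [-1.18, 4.32], [0.11, 2.71], [-2.7, 2.7]. Speed limits (rad/s): [2.57, 2.57, 3.14, 3.14, 3.14, 3.14].

## Interface

Orientations are given as a unit quaternion [w, x, y, z].
In Python, from rig import manip gives the robot as it stands.
- The arm moves only by the tool step_arm, never from a script. Its argument "targets" is a list of rows, each a list of 2 entries, a list of its own where there are three numbers: the shift along the tool's x, y, z in mm, then the turn about the tool's x in degrees. A call has 1 to 20 rows; each row is the pose to reach, as a shift and turn from the pose commanded when the call began, along the tool's axes at that moment; what a row does not reach only later rows make up. A row lasts 1/10 s, in which the tool goes at most 50 mm and 8.59 degrees, less where a joint would pass 70% of its speed; a pose out of reach is approached as far as the arm can. A call with a gripper value outside its range is refused whole. "grip" is the closure, from 0 (fully open) to 1 (shut), set as the call begins (left out, the last holds). The fingers move at their own pace and stop on an object; "grip_force" is the grip in N (left out, the last holds). Time passes only in rows, so rows that repeat a pose let the fingers close. It gives the time, the measured TCP pose, the force and the opening at its end, in the units of the state.
- manip.get_state(): the state, without advancing time (a new reading comes with each control period).
- manip.get_image(name): name is "scene" or "top" or "wrist"; returns a dict with "image" (384x512x3 uint8, red, green, blue), "fx", "fy", "cx", "cy" (pixels), "distortion" ([k1, k2, p1, p2, k3] as OpenCV has them; the pictures are not rectified), "pose" (4x4, takes a point from camera to world coordinates). Camera axes: x right, y down, z forward; pixel columns grow to the right and rows downward; lengths in m; the calibration is good to about 2 mm. A picture is of the moment at which its call begins. There is no depth.
- manip.sign_off(): hands the job in, once; it reports no verdict.
Trained networks look in a picture, given as the dict that the camera call returned (one of the last four; its "shot" number tells which), for a name from the list of things; names that differ only in an ending like _2 or _b are one class to them, and where a whole thing is asked for, a point or a joint stands for the part that bears it (a point fixed in the world has none). Each returns a list of dicts, best first, with "confidence" (0 to 1); they miss things now and then, are a little off and sometimes report something else, mostly with a low value. They report only what shows in the picture. A call takes as long as a camera call. They do not tell look-alikes from the thing itself.
- manip.search_frame(picture, thing): "xyz" ([x, y, z] in m, in world coordinates, good to about 4 mm: the middle of the surface that is visible of it).
- manip.regions_of(picture, thing): "region" (384x512 bool, what is visible of it).
The state is a dict: "clock": time; "qpos": joint angles; "qd": joint speeds; "effort": joint torques, N m; "position": TCP position; "ee_rot": TCP orientation; "contact_force": force on the tool from outside, world axes, zero at the start; "moment": the same for the moment, N m; "width": finger opening in m.
Only numpy, scipy, OpenCV 4.12 (cv2) and the standard library are available. Lean on these libraries where they do the work, as an engineer would, in place of code of your own. Each camera call takes 0.05 s, during which the arm holds its last target.

## Task

The brass-mounted lens sits sunk in the black cell on the ejector stand, too deep to grip. Push the stand's red lever paddle fully down so that the ejector raises the lens from below, then take the raised lens out, keep it level and set it down gently, flat and same side up, on the blue lining of the tray's empty compartment (the other one holds the retaining ring). Leave the other things where they are.

Things in the scene. Friction and masses are not known exactly. Their poses are not given: they have to be found in the camera images.
- stand: lens-ejector stand, fixed to the bench: grey base plate 92 x 150 mm, aluminium top plate 88 x 76 mm whose upper face is 58 mm above the bench, and on it a black lens cell (flange 66 mm across up to 62 mm height, above that a knurled barrel 50 mm across up to 78.5 mm height, with an open bore 34 mm wide). Origin: on the bench on the vertical axis of the cell; x, y level, z up; the lever sticks out towards the stand's +y
- cell_mouth (a point): centre of the cell's open mouth, level with its rim, 78.5 mm above the bench. The lens drops 16.5 mm deep into the bore onto a ledge; the ejector comes up through the 28 mm hole in that ledge
- lever (a joint): angle of the ejector's hand lever, rad: 0 = paddle up, ejector down (as at the start); 0.30 = paddle fully down on its stop, ejector fully up, lens about 13 mm above its seat, so that about 12 mm of its brass mount stand clear of the cell. About 5 N down on the paddle moves it; it is stiff and stays where it is left; a push of about 7 N down on the raised lens would drive it back
- paddle_top (a point): centre of the upper face of the red thumb paddle (28 x 34 mm) at the lever's end, 133 mm from the cell's axis towards the stand's +y. At the start about 53 mm above the bench; fully down it is about 28 mm above the bench, having moved almost straight down
- lens_center (a point): centre of the lens in its brass mount: a short upright cylinder 32 mm across and 16 mm high, about 60 g (varies), the glass slightly below the mount's rim; z is its axis, up. Its underside lies 8 mm below this point. At the start its top is about flush with the cell's rim
- tray: white plastic parts tray, fixed to the bench, 180 x 104 mm, walls 3 mm thick and 10 mm high, a like wall across its middle making two compartments about 85 x 98 mm lined with blue felt whose upper face is 5 mm above the bench. Origin: under its centre; x along its length: the empty compartment is on its -x side, the retaining ring lies on its +x side
- tray_empty (a point): centre of the lining's upper face in the empty compartment of the tray (5 mm above the bench); axes as the tray's
- retaining_ring: loose black threaded retaining ring, 33 mm across, 4 mm high, lying in the tray's other compartment; origin at its underside's centre; leave it
- objective: loose dark microscope objective with a red line, 51 mm across, 52 mm high, standing on the bench; origin under its centre; leave it
- dust_cap: loose black round dust cap, 37 mm across, 14 mm high, on the bench; origin under its centre; leave it
There are look-alikes about, which are no part of the job. Of the things that look like the part that bears lens_center, the smaller one is meant.

How it is judged:
By the outcome, as a careful person would: the job done as asked, in the order asked, and still so for the second after the job is handed in, with the robot touching nothing.
It also fails if it takes over 45 s, if anything falls off the work surface, if the arm or the gripper's body presses on something with over 40 N, if the wrist force passes 120 N, or if a joint passes its speed limit or range.

## Working session

There is one attempt and no reset: what is moved stays moved. The work goes in short steps, Python scripts to look and compute and a tool call to move; the robot and the scene stay as the last step left them, time stands still between calls to the robot, and variables do not carry over. Pictures are saved under pics/ and viewed, and the job is handed in when it is done.

Besides the shell and the picture viewer there is one more tool, called after "Emit:" as name(argument=value, ...) on one line, values as JSON. step_arm: Moves the arm, as the interface text tells. Its arguments: {"type":"object","properties":{"targets":{"type":"array"},"grip":{"type":"number"},"grip_force":{"type":"number"}},"required":["targets"]}

```bash
ls; mkdir -p pics
python3 - <<'E'
from rig import manip
import cv2,pickle
print(manip.get_state(), manip.hold_point_z)
for n in ["scene","top"]:
    p=manip.get_image(n)
    pickle.dump(p,open(f'pics/{n}.pkl','wb'))
    cv2.imwrite(f"pics/{n}0.png",cv2.resize(p["image"][:,:,::-1],(800,600),interpolation=cv2.INTER_CUBIC))
    print(n,p["fx"],p["cx"],p["cy"],p["distortion"],p["pose"])
    for t in ["stand","lens_center","paddle_top","lever","tray","retaining_ring","objective","dust_cap","cell_mouth","tray_empty"]:
        try: print(t,[(x["xyz"],round(x["confidence"],2)) for x in manip.search_frame(p,t)])
        except Exception as e: print(t,e)
E
```

```text
pics
{'clock': 0.0, 'qpos': array([ 1.14998585e+00,  2.76606221e-01,  1.50615571e+00, -1.27752253e-05,
        1.36069240e+00, -1.20977270e-01]), 'qd': array([-0.00123567,  0.00127668, -0.00119022,  0.00022572, -0.00088903,
       -0.00085729]), 'effort': array([-1.29354245e-03, -4.16777980e+01, -2.45799494e+01, -5.72344125e-04,
        1.14522668e-02,  1.29561283e-05]), 'position': array([0.16960858, 0.54885402, 0.23042432]), 'ee_rot': array([ 0.69900351,  0.10497405,  0.69934726, -0.10624481]), 'contact_force': array([-0.39730631,  0.70287807,  0.21976856]), 'moment': array([ 0.03765556, -0.02946585,  0.01777821]), 'width': 0.08518938956793895} 0.0187
scene 370.12700050494936 254.452545891031 194.05537269445753 [-0.01830928  0.          0.          0.          0.        ] [[ 0.77687011 -0.46209391  0.42771726  0.18549303]
 [-0.62955151 -0.58268944  0.51394349 -0.57132786]
 [ 0.01173618 -0.66853738 -0.74358593  0.70341633]
 [ 0.          0.          0.          1.        ]]
stand [([0.5273, -0.3603, 0.0467], 0.62), ([0.5678, -0.042, 0.0059], 0.57)]
lens_center [([0.4239, -0.3831, 0.
[... 514 characters left out ...]
        ] [[-0.02045445 -0.98123592  0.19172293  0.3811715 ]
 [-0.99978097  0.01922494 -0.00827113 -0.13514979]
 [ 0.00443007 -0.19185012 -0.98141424  0.92170819]
 [ 0.          0.          0.          1.        ]]
stand [([0.5356, -0.3325, 0.0551], 0.75)]
lens_center [([0.4241, -0.3794, 0.0165], 0.82), ([0.536, -0.363, 0.0745], 0.72)]
paddle_top [([0.5386, -0.2461, 0.0508], 0.51)]
lever [([0.5405, -0.2452, 0.0502], 0.53)]
tray [([0.5756, -0.0359, -0.0003], 0.9)]
retaining_ring []
objective [([0.6912, -0.2222, 0.0442], 0.61)]
dust_cap [([0.3734, -0.2387, 0.0133], 0.54), ([0.541, -0.246, 0.0516], 0.5)]
cell_mouth [([0.5356, -0.3274, 0.0509], 0.85)]
tray_empty [([0.5743, -0.04, 0.0051], 0.63)]
```

View pics/scene0.png

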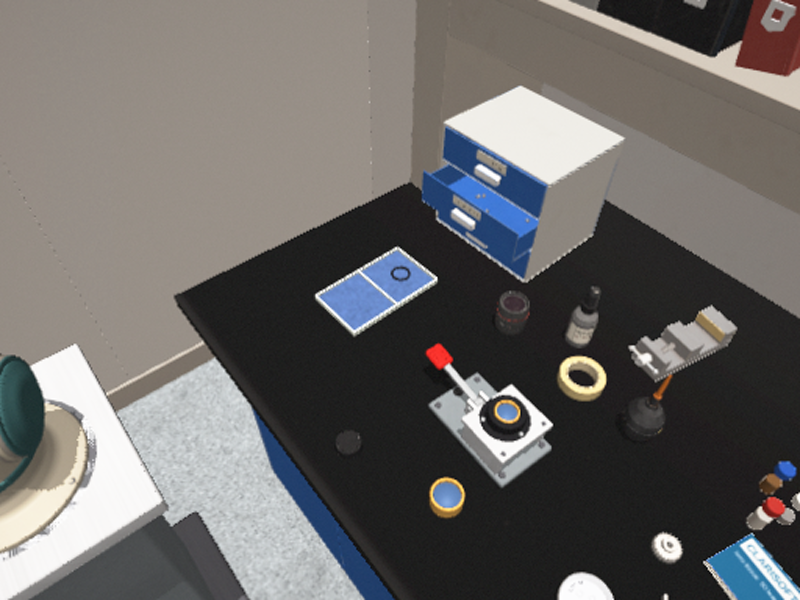

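View pics/top0.png

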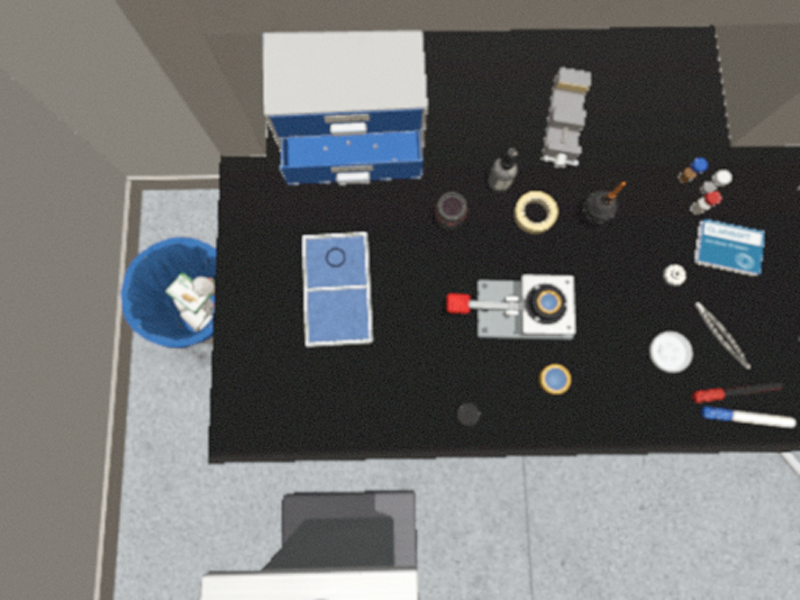

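Lens candidates in the 800x600 views:
- The brass-ringed lens sunk in the cell, at scene (507,411) / top (548,301).
- The larger loose brass lens on the bench, at scene (447,497) / top (556,379).

I choose the smaller one, in the cell. Next I'll check it in a close crop and measure.

```bash
cat > h.py <<'E'
from rig import manip
import cv2,pickle,numpy as np
from scipy.spatial.transform import Rotation as Ro
def ray(p,uv,z):
    K=np.array([[p["fx"],0,p["cx"]],[0,p["fy"],p["cy"]],[0,0,1.]])
    n=cv2.undistortPoints(np.array(uv,float).reshape(-1,1,2),K,np.array(p["distortion"],float)).reshape(-1,2)
    T=np.array(p["pose"]); d=np.c_[n,np.ones(len(n))]@T[:3,:3].T; o=T[:3,3]
    return o+d*((z-o[2])/d[:,2])[:,None]
def proj(p,X):
    K=np.array([[p["fx"],0,p["cx"]],[0,p["fy"],p["cy"]],[0,0,1.]])
    T=np.linalg.inv(np.array(p["pose"]))
    return cv2.projectPoints(np.array(X,float).reshape(-1,3),cv2.Rodrigues(T[:3,:3])[0],T[:3,3],K,np.array(p["distortion"],float))[0].reshape(-1,2)
def tool(s=None):
    s=s or manip.get_state(); q=s["ee_rot"]
    return np.array(s["position"]),Ro.from_quat([q[1],q[2],q[3],q[0]]).as_matrix()
def crop(p,c,r,name,size=600):
    im=p["image"][:,:,::-1]; u,v=map(int,c)
    a=im[max(0,v-r):v+r,max(0,u-r):u+r]
    f=size/max(a.shape[:2]); cv2.imwrite(name,cv2.resize(np.ascontiguousarray(a),None,fx=f,fy=f,interpolation=cv2.INTER_CUBIC))
E
python3 - <<'E'
from h import *
P,R=tool(); print(P); print(R.round(3))
out=[]
for n in ["scene","top"]:
    p=manip.get_image(n)
    for t,z in [("lens_center",.0775),("paddle_top",.053),("tray",.010),("stand",0.0785)]:
        for r in manip.regions_of(p,t):
            m=r["region"]; c=cv2.findContours(m.astype('uint8'),0,2)[0]; c=max(c,key=len)
            (cx,cy),(w,h),a=cv2.minAreaRect(c)
            v,u=np.nonzero(m); print(n,t,round(r["confidence"],2),m.sum(),(u.mean().round(1),v.mean().round(1)),ray(p,[[u.mean(),v.mean()]],z)[0].round(4))
            if t=="tray":
                b=ray(p,cv2.boxPoints(((cx,cy),(w,h),a)),z); print(b.round(4), b.mean(0).round(4),w,h)
    c=(324,263) if n=="scene" else (351,193)
    crop(p,c,40,f"pics/crop_{n}.png",500); out.append(cv2.imread(f"pics/crop_{n}.png")[:400,:400])
E
```

```text
[0.16982289 0.54936533 0.23131473]
[[ 0.     0.295  0.955]
 [ 0.     0.955 -0.295]
 [-1.     0.     0.   ]]
scene lens_center 0.76 493 (np.float64(284.9), np.float64(317.5)) [ 0.404  -0.3983  0.0775]
scene lens_center 0.68 196 (np.float64(325.0), np.float64(262.9)) [ 0.5396 -0.3651  0.0775]
scene paddle_top 0.86 305 (np.float64(288.8), np.float64(238.2)) [ 0.5373 -0.266   0.053 ]
scene tray 0.68 2258 (np.float64(240.2), np.float64(186.0)) [ 0.5731 -0.0478  0.01  ]
[[ 0.4882  0.0064  0.01  ]
 [ 0.7046  0.0188  0.01  ]
 [ 0.6659 -0.1027  0.01  ]
 [ 0.4679 -0.1035  0.01  ]] [ 0.5816 -0.0452  0.01  ] 35.788734436035156 72.5881576538086
scene stand 0.54 2073 (np.float64(239.8), np.float64(186.0)) [ 0.5341 -0.0989  0.0785]
top lens_center 0.83 270 (np.float64(354.1), np.float64(241.9)) [ 0.4235 -0.3628  0.0775]
top lens_center 0.49 151 (np.float64(350.5), np.float64(192.7)) [ 0.5371 -0.3626  0.0775]
top paddle_top 0.53 259 (np.float64(303.0), np.float64(193.9)) [ 0.5408 -0.2553  0.053 ]
top tray 0.68 2909 (np.float64(215.1), np.float64(184.4)) [ 0.5773 -0.0408  0.01  ]
[[ 0.6705  0.0173  0.01  ]
 [ 0.6732 -0.0916  0.01  ]
 [ 0.4894 -0.0972  0.01  ]
 [ 0.4871  0.0077  0.01  ]] [ 0.58  -0.041  0.01 ] 71.14659118652344 42.46315383911133
top stand 0.69 2386 (np.float64(331.7), np.float64(196.7)) [ 0.5283 -0.3181  0.0785]
```

View pics/crop_scene.png

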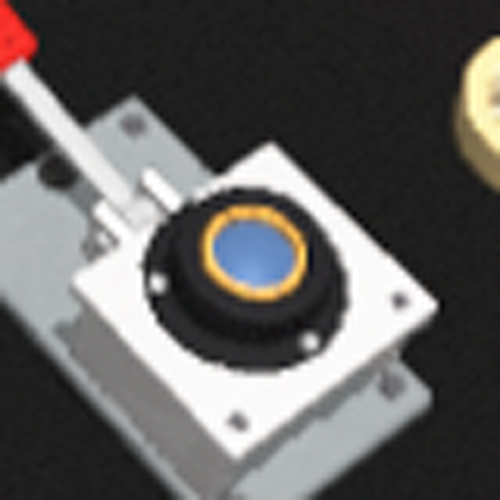

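View pics/crop_top.png

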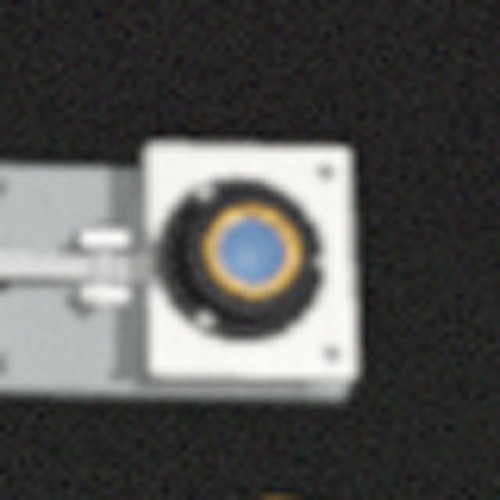

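Run:
```python
from h import *
for n in ["scene","top"]:
    p=manip.get_image(n); im=p["image"].astype(int)
    r=(im[...,0]>150)&(im[...,1]<70)&(im[...,2]<70)
    k,l,s,c=cv2.connectedComponentsWithStats(r.astype('uint8'))
    e=proj(p,[[.539,-.24,.053]])[0]
    i=min(range(1,k),key=lambda i:np.hypot(*(c[i]-e)) if s[i,4]>30 else 1e9)
    print(n,c[i],s[i],ray(p,[c[i]],.051)[0].round(4))
    b=(im[...,2]>130)&(im[...,2]>im[...,0]*1.25)&(im[...,1]>70)
    k,l,s,c=cv2.connectedComponentsWithStats(b.astype('uint8'))
    for i in range(1,k):
        if s[i,4]>100: print(c[i],s[i],ray(p,[c[i]],.005)[0].round(4))
```

```text
scene [280.5952381  227.53571429] [273 220  17  16 168] [ 0.5435 -0.2328  0.051 ]
[319.16666667 100.70833333] [285  81  66  39 144] [1.0155 0.1006 0.005 ]
[313.85427136 129.46432161] [271 101  74  52 995] [0.8932 0.0038 0.005 ]
[253.68175182 176.58248175] [232 161  45  32 685] [ 0.6248 -0.039   0.005 ]
[227.74888393 192.46651786] [205 175  47  36 896] [ 0.5374 -0.0421  0.005 ]
[285.81278539 316.46118721] [277 309  18  16 219] [ 0.4322 -0.3776  0.005 ]
[476.77777778 366.43678161] [ 452  341   60   43 1044] [ 0.6385 -0.6661  0.005 ]
top [292.67889908 193.37614679] [286 188  15  12 109] [ 0.5429 -0.231   0.051 ]
[221.22580645  71.87096774] [173  69  97   6 124] [ 0.8879 -0.0566  0.005 ]
[225.07230256  95.39210234] [ 179   83   91   26 1798] [ 0.82   -0.0666  0.005 ]
[467.25987261 160.5566879 ] [447 141  42  34 785] [ 0.6283 -0.6863  0.005 ]
[102.61406673 185.97385032] [  77  151   61   72 1109] [0.5799 0.2432 0.005 ]
[214.33243728 167.22132616] [ 196  151   38   33 1116] [ 0.6235 -0.0382  0.005 ]
[215.64285714 201.22093023] [ 197  185   39   34 1204] [ 0.5352 -0.0415  0.005 ]
[355.28688525 242.13934426] [350 236  12  13 122] [ 0.4264 -0.3852  0.005 ]
[459.35964912 264.54385965] [451 261  18   8 114] [ 0.368  -0.6331  0.005 ]
```

Emit:
step_arm(targets=[[[0, -636, 587], -17], [[0, -636, 587], -17], [[0, -636, 587], -17], [[0, -636, 587], -17], [[0, -636, 587], -17], [[0, -636, 587], -17], [[0, -636, 587], -17], [[0, -636, 587], -17], [[0, -636, 587], -17], [[0, -636, 587], -17], [[0, -636, 587], -17], [[0, -636, 587], -17], [[0, -636, 587], -17], [[0, -636, 587], -17], [[0, -636, 587], -17], [[0, -636, 587], -17], [[0, -636, 587], -17], [[0, -636, 587], -17], [[0, -636, 587], -17], [[0, -636, 587], -17]], grip=1)

```text
clock: 3.7
position: [0.5421, -0.2307, 0.2309]
ee_rot: [0.707, 0.002, 0.708, -0.001]
contact_force: [0.4, 0.5, -0.7]
width: 0.0002
```

Run:
```python
from h import *
P,R=tool(); print(P.round(4)); print(R.round(3))
p=manip.get_image("wrist")
cv2.imwrite("pics/w1.png",cv2.resize(p["image"][:,:,::-1],(800,600)))
print(p["pose"].round(3),p["fx"])
im=p["image"].astype(int)
r=(im[...,0]>150)&(im[...,1]<70)&(im[...,2]<70)
k,l,s,c=cv2.connectedComponentsWithStats(r.astype('uint8'))
for i in range(1,k):
    if s[i,4]>100: print(c[i],s[i],ray(p,[c[i]],.052)[0].round(4))
for r in manip.regions_of(p,"lens_center"):
    v,u=np.nonzero(r["region"]); print(r["confidence"],len(u),u.mean(),v.mean(),ray(p,[[u.mean(),v.mean()]],.0775))
```

```text
[ 0.5421 -0.2307  0.2309]
[[-0.001  0.003  1.   ]
 [ 0.002  1.    -0.003]
 [-1.     0.002 -0.001]]
[[ 0.005  0.947  0.321  0.459]
 [ 1.    -0.005  0.    -0.231]
 [ 0.002  0.321 -0.947  0.374]
 [ 0.     0.     0.     1.   ]] 321.6365902145328
0.8 1526 109.67365661861075 47.10812581913499 [[ 0.4312703  -0.35470023  0.0775    ]]
0.6 838 113.67661097852029 163.3090692124105 [[ 0.53612932 -0.36433663  0.0775    ]]
```

View pics/w1.png

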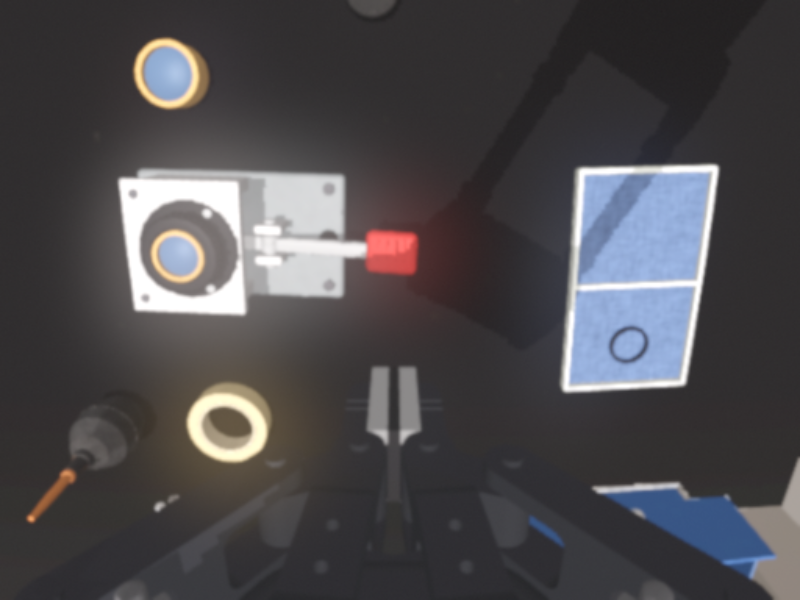

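Wrist view: red paddle at (391,252), sunk lens at (178,256), tray on the right with its empty compartment at (645,225), and the larger decoy lens at (170,73).

Run:
```python
from h import *
p=manip.get_image("wrist")
s=512/800
print(ray(p,[[391*s,250*s]],.053).round(4)[0])
print(ray(p,[[579*s,168*s],[717*s,167*s],[697*s,285*s],[574*s,288*s]],.01).round(4))
print(ray(p,[[178*s,256*s]],.0775).round(4)[0])
P,R=tool(); print(P)
print(R.T@(np.array([.543,-.232,.060])-P)*1000)
```

```text
[ 0.5403 -0.232   0.053 ]
[[ 0.4906 -0.0969  0.01  ]
 [ 0.488   0.0076  0.01  ]
 [ 0.5793  0.0086  0.01  ]
 [ 0.5815 -0.0909  0.01  ]]
[ 0.5371 -0.3637  0.0775]
[ 0.54215821 -0.22981607  0.23159988]
[171.59803361  -2.3084887    0.88392559]
```

Emit:
step_arm(targets=[[[40, -1, 0], 0], [[80, -2, 0], 0], [[120, -2, 0], 0], [[150, -2, 0], 0], [[165, -2, 0], 0], [[172, -2, 0], 0], [[176, -2, 0], 0], [[180, -2, 0], 0], [[184, -2, 0], 0], [[187, -2, 0], 0], [[190, -2, 0], 0], [[192, -2, 0], 0], [[194, -2, 0], 0], [[196, -2, 0], 0], [[198, -2, 0], 0]])

```text
clock: 5.35
position: [0.5436, -0.2331, 0.0341]
ee_rot: [0.708, 0.001, 0.706, -0.001]
contact_force: [1.2, 4.1, 5.1]
width: 0.0002
```

Emit:
step_arm(targets=[[[1, 0, 0], 0], [[2, 0, 0], 0], [[3, 0, 0], 0], [[4, 0, 0], 0], [[5, 0, 0], 0], [[6, 0, 0], 0], [[6, 0, 0], 0]])

```text
clock: 6.05
position: [0.5435, -0.2337, 0.0286]
ee_rot: [0.708, 0.001, 0.707, -0.001]
contact_force: [0.0, 6.2, 11.6]
width: -0.0
```

Emit:
step_arm(targets=[[[0.7, 0, 0], 0], [[1.4, 0, 0], 0], [[2, 0, 0], 0], [[2, 0, 0], 0]])

```text
clock: 6.45
position: [0.5435, -0.2338, 0.0282]
ee_rot: [0.708, 0.001, 0.706, -0.001]
contact_force: [-1.4, 6.7, 20.6]
width: 0.0001
```

Emit:
step_arm(targets=[[[-5, 0, 0], 0], [[-40, 0, 0], 0], [[-90, 0, 0], 0], [[-140, 0, 0], 0], [[-160, -30, -4], 0], [[-160, -80, -6], 0], [[-160, -130, -6], 0], [[-160, -130, -6], 0], [[-160, -130, -6], 0], [[-160, -130, -6], 0]], grip=0.3)

```text
clock: 7.45
position: [0.5355, -0.3631, 0.1842]
ee_rot: [0.706, 0.002, 0.708, -0.001]
contact_force: [-0.7, 1.2, -0.1]
width: 0.0599
```

Run:
```python
from h import *
P,R=tool(); print(P.round(4)); print(R.round(3)); print(manip.get_state()["width"])
for n in ["wrist","scene","top"]:
    p=manip.get_image(n)
    if n=="wrist": cv2.imwrite("pics/w2.png",cv2.resize(p["image"][:,:,::-1],(800,600)))
    if n=="scene": crop(p,(324,253),50,"pics/s2.png")
    for r in manip.regions_of(p,"lens_center"):
        v,u=np.nonzero(r["region"]); print(n,r["confidence"],len(u),u.mean(),v.mean(),ray(p,[[u.mean(),v.mean()]],.0885).round(4))
```

```text
[ 0.5355 -0.3631  0.1842]
[[-0.002  0.003  1.   ]
 [ 0.001  1.    -0.003]
 [-1.     0.001 -0.002]]
0.059878056249778294
wrist 0.71 1929 230.95386210471747 46.62052877138414 [[ 0.4316 -0.3777  0.0885]]
wrist 0.31 368 375.20380434782606 286.3152173913044 [[ 0.6292 -0.2535  0.0885]]
wrist 0.18 1696 354.66745283018867 172.58254716981133 [[ 0.5231 -0.2835  0.0885]]
scene 0.98 442 285.5316742081448 317.75113122171945 [[ 0.4007 -0.4022  0.0885]]
scene 0.74 254 324.62992125984255 260.83858267716533 [[ 0.5362 -0.3651  0.0885]]
```

View pics/w2.png

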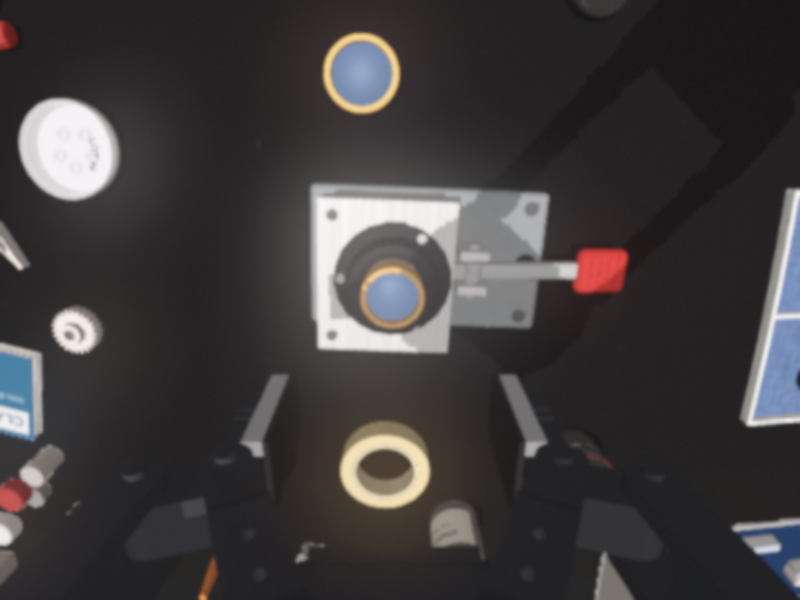

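View pics/s2.png

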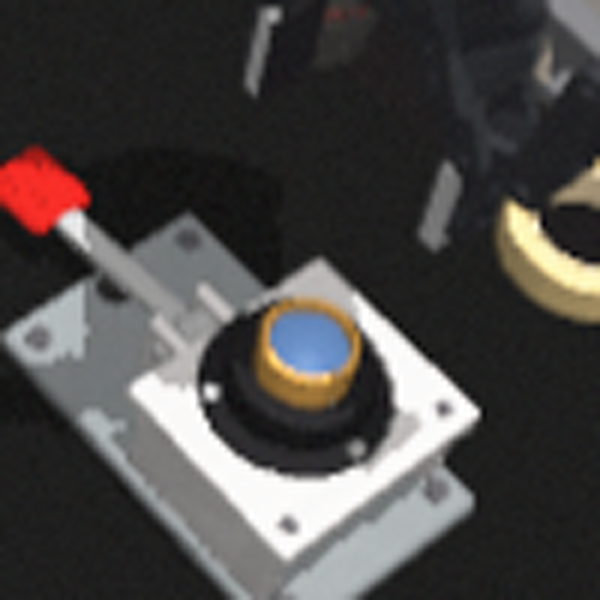

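The lens is raised and its brass shows clear of the cell (wrist (392,298), scene crop (307,350)). The paddle is down.

Run:
```python
from h import *
p=manip.get_image("wrist"); s=.64
X=ray(p,[[392*s,296*s]],.0905)[0]; print(X.round(4))
print(ray(p,[[601*s,271*s]],.028)[0].round(4))
P,R=tool(); print(P.round(4), R.T@(np.array([X[0],X[1],.0815])-P)*1000)
```

```text
[ 0.5376 -0.3642  0.0905]
[ 0.5433 -0.2323  0.028 ]
[ 0.5366 -0.3629  0.1854] [103.94647693  -1.32889515   0.97970947]
```

Emit:
step_arm(targets=[[[30, -1, 1], 0], [[60, -1, 1], 0], [[80, -1, 1], 0], [[92, -1, 1], 0], [[99, -1, 1], 0], [[102, -1, 1], 0], [[103, -1, 1], 0], [[103, -1, 1], 0]])

```text
clock: 8.6
position: [0.5379, -0.365, 0.0832]
ee_rot: [0.708, 0.001, 0.707, -0.001]
contact_force: [-0.3, -0.4, -0.0]
width: 0.0599
```

Run:
```python
from h import *
P,R=tool(); print(P.round(4))
p=manip.get_image("wrist"); cv2.imwrite("pics/w3.png",cv2.resize(p["image"][:,:,::-1],(800,600)))
p=manip.get_image("scene"); crop(p,(324,253),50,"pics/s3.png")
```

```text
[ 0.5379 -0.365   0.0832]
```

View pics/w3.png

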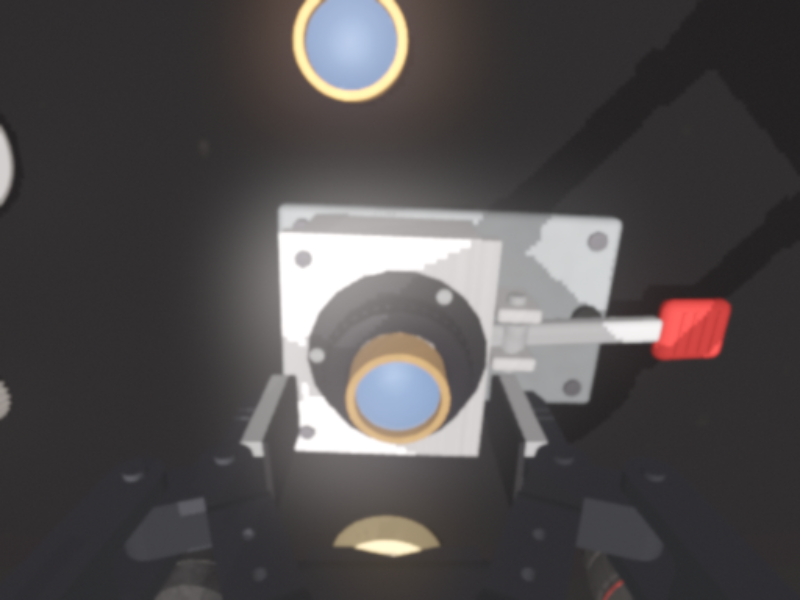

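View pics/s3.png

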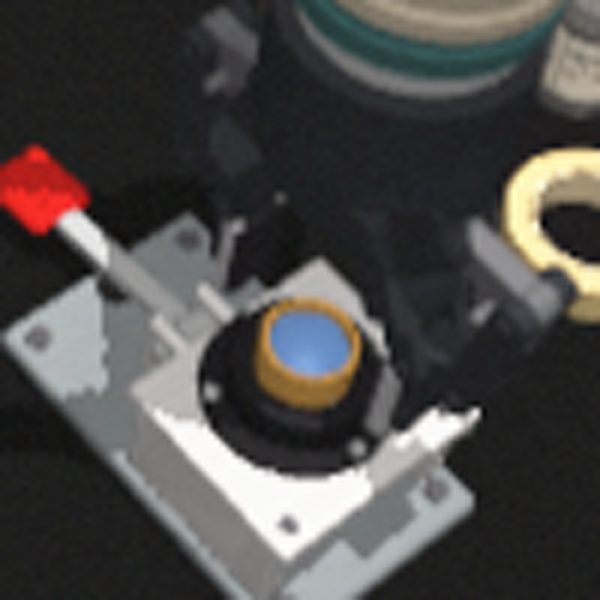

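Run:
```python
from h import *
P,R=tool(); print(P.round(4))
pts=[[.538,-.365+d,z] for d in(-.03,.03) for z in (.085,.105)]+[[.538,-.365,.0905]]
p=manip.get_image("scene"); print(((proj(p,pts)-[274,203])*6).round())
p=manip.get_image("wrist"); print((proj(p,pts)/.64).round())
s=.64; print(ray(p,[[398*s,399*s]],.0905).round(4))
```

```text
[ 0.5379 -0.365   0.0832]
[[375. 414.]
 [386. 381.]
 [240. 288.]
 [248. 254.]
 [308. 341.]]
[[302. 394.]
 [290. 431.]
 [489. 394.]
 [501. 430.]
 [396. 403.]]
[[ 0.5364 -0.3643  0.0905]]
```

Emit:
step_arm(targets=[[[1, 0.5, -1], 0], [[1, 0.5, -1], 0], [[1, 0.5, -1], 0], [[1, 0.5, -1], 0], [[1, 0.5, -1], 0], [[1, 0.5, -1], 0], [[1, 0.5, -1], 0], [[1, 0.5, -1], 0]], grip=1, grip_force=30)

```text
clock: 9.6
position: [0.5362, -0.364, 0.0814]
ee_rot: [0.707, 0.001, 0.707, -0.001]
contact_force: [-1.8, 1.2, 4.3]
width: 0.0302
```

Emit:
step_arm(targets=[[[-2, 0, 0], 0], [[-5, 0, 0], 0], [[-9, 0, 0], 0], [[-14, 0, 0], 0], [[-20, 0, 0], 0], [[-30, 0, 0], 0], [[-40, 0, 0], 0], [[-40, 0, 0], 0]])

```text
clock: 10.4
position: [0.5375, -0.365, 0.1237]
ee_rot: [0.708, 0.0, 0.706, -0.002]
contact_force: [0.3, -0.9, 0.4]
width: 0.0303
```

Run:
```python
from h import *
P,R=tool(); print(P.round(4),manip.get_state()["width"])
p=manip.get_image("wrist"); cv2.imwrite("pics/w4.png",cv2.resize(p["image"][:,:,::-1],(800,600)))
p=manip.get_image("scene"); crop(p,(324,243),50,"pics/s4.png")
```

```text
[ 0.5375 -0.365   0.1237] 0.03028575474688283
```

View pics/w4.png

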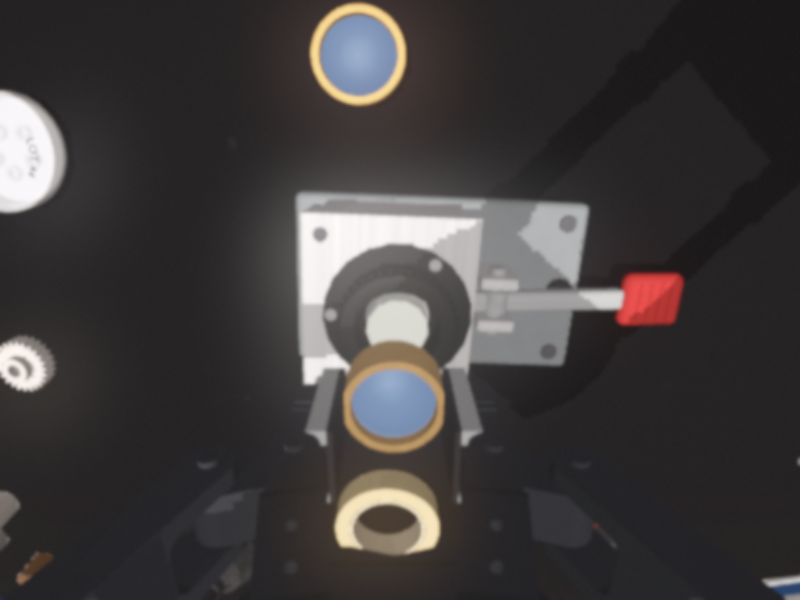

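View pics/s4.png

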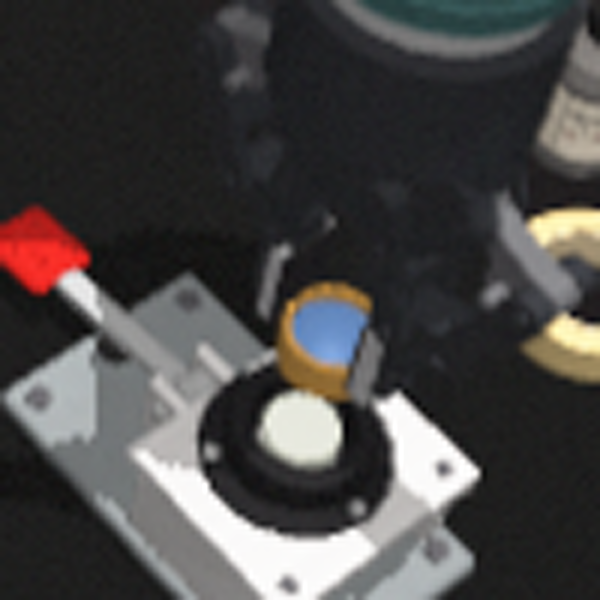

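Emit:
step_arm(targets=[[[-15, 5, 0], 0], [[-20, 20, 0], 0], [[-20, 45, 0], 0], [[-20, 75, 0], 0], [[-20, 110, 0], 0], [[-20, 145, -1], 0], [[-20, 180, -1], 0], [[-20, 215, -1], 0], [[-20, 250, -1], 0], [[-20, 280, -2], 0], [[-20, 302, -2], 0], [[-20, 315, -2], 0], [[-20, 322, -2], 0], [[-20, 322, -2], 0], [[-20, 322, -2], 0]])

```text
clock: 12.0
position: [0.5356, -0.0427, 0.1414]
ee_rot: [0.707, 0.001, 0.707, -0.001]
contact_force: [0.7, -0.1, -0.9]
width: 0.0301
```

Run:
```python
from h import *
P,R=tool(); print(P.round(4),manip.get_state()["width"]); print(R.round(4))
p=manip.get_image("wrist"); cv2.imwrite("pics/w5.png",cv2.resize(p["image"][:,:,::-1],(800,600)))
p=manip.get_image("scene"); c=proj(p,[[.535,-.0425,.11]])[0]; print(c); crop(p,c,50,"pics/s5.png")
```

```text
[ 0.5356 -0.0427  0.1414] 0.030077758857859255
[[ 3.0e-04  3.3e-03  1.0e+00]
 [-6.0e-04  1.0e+00 -3.3e-03]
 [-1.0e+00 -6.0e-04  3.0e-04]]
[225.12226444 162.76916609]
```

View pics/w5.png

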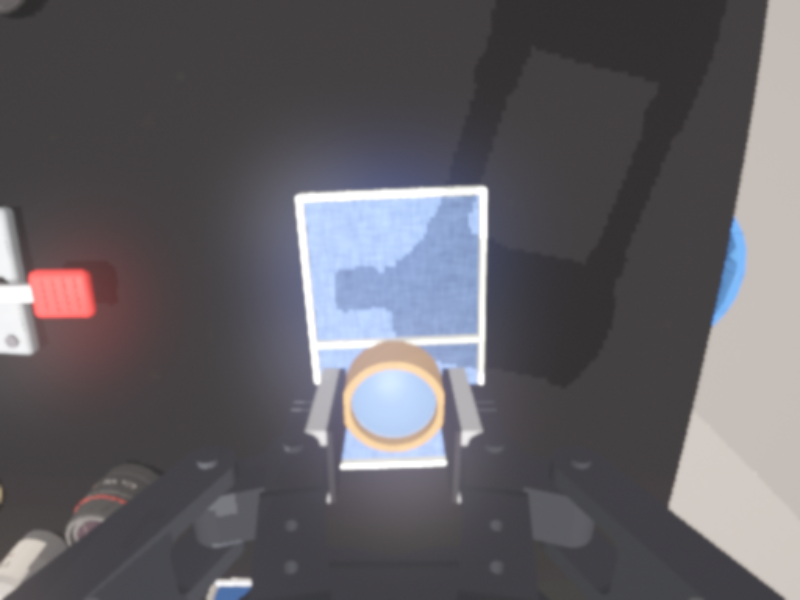

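View pics/s5.png

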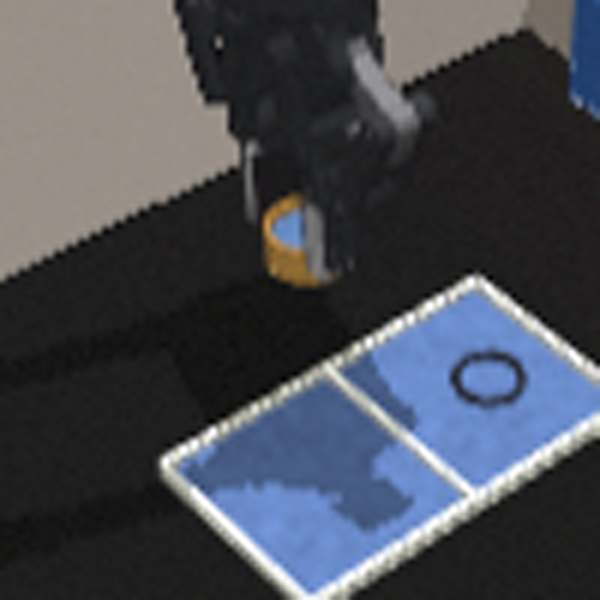

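Run:
```python
from h import *
p=manip.get_image("wrist"); s=.64
X=ray(p,np.array([[301,197],[485,191],[480,341],[316,345]])*s,.01); print(X.round(4),X.mean(0).round(4))
```

```text
[[ 0.4919 -0.094   0.01  ]
 [ 0.4892  0.0061  0.01  ]
 [ 0.5782  0.0078  0.01  ]
 [ 0.5803 -0.0906  0.01  ]] [ 0.5349 -0.0427  0.01  ]
```

Emit:
step_arm(targets=[[[25, 0, 0], 0], [[55, 0, 0], 0], [[85, 0, 0], 0], [[105, 0, 0], 0], [[115, 0, 0], 0], [[120, 0, 0], 0], [[123, 0, 0], 0], [[124, 0, 0], 0], [[124, 0, 0], 0]])

```text
clock: 13.05
position: [0.5361, -0.0422, 0.018]
ee_rot: [0.708, 0.001, 0.707, -0.001]
contact_force: [0.3, -0.3, -0.6]
width: 0.0303
```

Emit:
step_arm(targets=[[[0.5, 0, 0], 0], [[1, 0, 0], 0], [[1.5, 0, 0], 0], [[2, 0, 0], 0], [[2, 0, 0], 0]])

```text
clock: 13.55
position: [0.5354, -0.042, 0.0153]
ee_rot: [0.707, 0.001, 0.707, -0.001]
contact_force: [0.3, 0.1, -0.9]
width: 0.0304
```

Emit:
step_arm(targets=[[[0.5, 0, 0], 0], [[1, 0, 0], 0], [[1, 0, 0], 0]])

```text
clock: 13.85
position: [0.5353, -0.042, 0.0142]
ee_rot: [0.707, 0.001, 0.707, -0.001]
contact_force: [-0.9, 1.0, -1.4]
width: 0.0304
```

Emit:
step_arm(targets=[[[0.5, 0, 0], 0], [[1, 0, 0], 0], [[1, 0, 0], 0]])

```text
clock: 14.15
position: [0.5353, -0.0421, 0.0132]
ee_rot: [0.707, 0.001, 0.707, -0.001]
contact_force: [-0.6, 0.3, -0.8]
width: 0.0306
```

Emit:
step_arm(targets=[[[0.5, 0, 0], 0], [[0.5, 0, 0], 0]])

```text
clock: 14.35
position: [0.5354, -0.042, 0.0128]
ee_rot: [0.707, 0.001, 0.707, -0.001]
contact_force: [-0.9, 0.1, -1.3]
width: 0.0301
```

Emit:
step_arm(targets=[[[0.5, 0, 0], 0], [[0.5, 0, 0], 0]])

```text
clock: 14.55
position: [0.5354, -0.0421, 0.0122]
ee_rot: [0.707, 0.001, 0.707, -0.001]
contact_force: [-0.8, 0.3, -1.1]
width: 0.03
```

Emit:
step_arm(targets=[[[0.5, 0, 0], 0], [[0.5, 0, 0], 0]])

```text
clock: 14.75
position: [0.5354, -0.0421, 0.0118]
ee_rot: [0.707, 0.001, 0.707, -0.001]
contact_force: [-0.1, -0.1, -0.2]
width: 0.0304
```

Force is starting to change; one look from the scene camera and another small step.

Emit:
step_arm(targets=[[[0.5, 0, 0], 0], [[0.5, 0, 0], 0]])

```text
clock: 14.95
position: [0.5354, -0.0421, 0.0117]
ee_rot: [0.707, 0.001, 0.707, -0.001]
contact_force: [-0.5, 0.3, 4.4]
width: 0.0305
```

Run:
```python
from h import *
s=manip.get_state(); print(s["position"],s["contact_force"])
p=manip.get_image("scene"); c=proj(p,[[.535,-.0425,.02]])[0]; crop(p,c,35,"pics/s6.png")
p=manip.get_image("wrist"); cv2.imwrite("pics/w6.png",cv2.resize(p["image"][:,:,::-1],(800,600)))
```

```text
[ 0.53543588 -0.04206299  0.0116728 ] [-0.49009576  0.25883198  4.36028896]
```

View pics/s6.png

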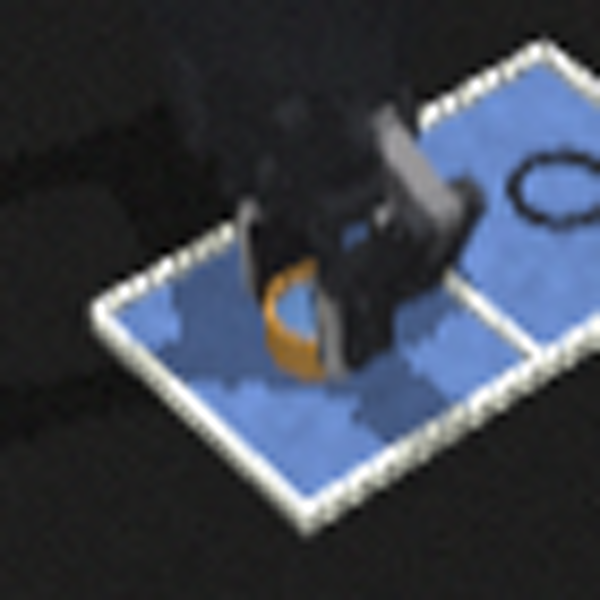

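View pics/w6.png

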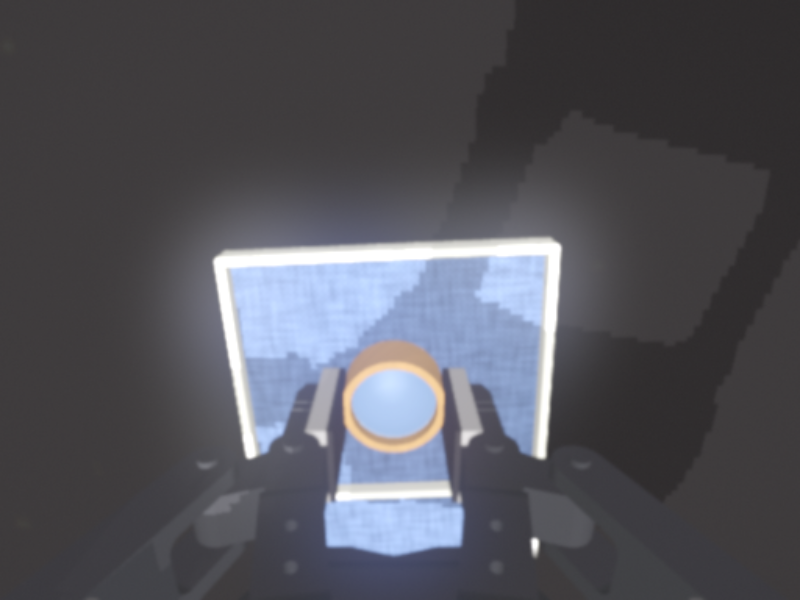

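Contact: 4.4 N at the predicted height, with the lens on the felt at wrist (394,400). I'll release with a partial opening and rise.

Emit:
step_arm(targets=[[[0, 0, 0], 0], [[0, 0, 0], 0], [[0, 0, 0], 0], [[0, 0, 0], 0], [[0, 0, 0], 0]], grip=0.48)

```text
clock: 15.55
position: [0.5354, -0.042, 0.0112]
ee_rot: [0.707, 0.001, 0.707, -0.001]
contact_force: [-1.0, -0.7, 0.2]
width: 0.0447
```

Emit:
step_arm(targets=[[[-5, 0, 0], 0], [[-12, 0, 0], 0], [[-25, 0, 0], 0], [[-50, 0, 0], 0], [[-90, 0, 0], 0], [[-130, 0, 0], 0], [[-160, 0, 0], 0], [[-160, 0, 0], 0]])

```text
clock: 16.35
position: [0.5386, -0.0427, 0.1769]
ee_rot: [0.711, 0.0, 0.703, -0.002]
contact_force: [0.2, 0.2, -0.5]
width: 0.0445
```

Run:
```python
from h import *
s=manip.get_state(); print(s["position"],s["contact_force"],s["clock"])
p=manip.get_image("scene"); cv2.imwrite("pics/s7.png",cv2.resize(p["image"][100:340,150:470,::-1],(800,600),interpolation=cv2.INTER_CUBIC))
p=manip.get_image("wrist"); cv2.imwrite("pics/w7.png",cv2.resize(p["image"][:,:,::-1],(800,600)))
for t in ["lens_center"]:
    print(t,[(x["xyz"],x["confidence"]) for x in manip.search_frame(p,t)])
```

```text
[ 0.53863371 -0.04268776  0.17689008] [ 0.20903029  0.15942926 -0.53592104] 16.35
lens_center [([0.5332, -0.0393, 0.0182], 0.89), ([0.5406, -0.2749, 0.0133], 0.65)]
```

View pics/s7.png

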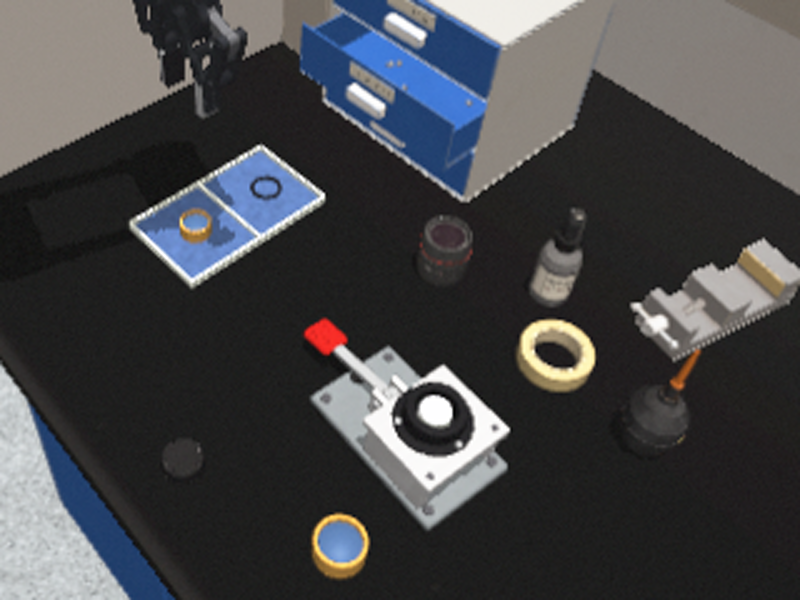

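View pics/w7.png

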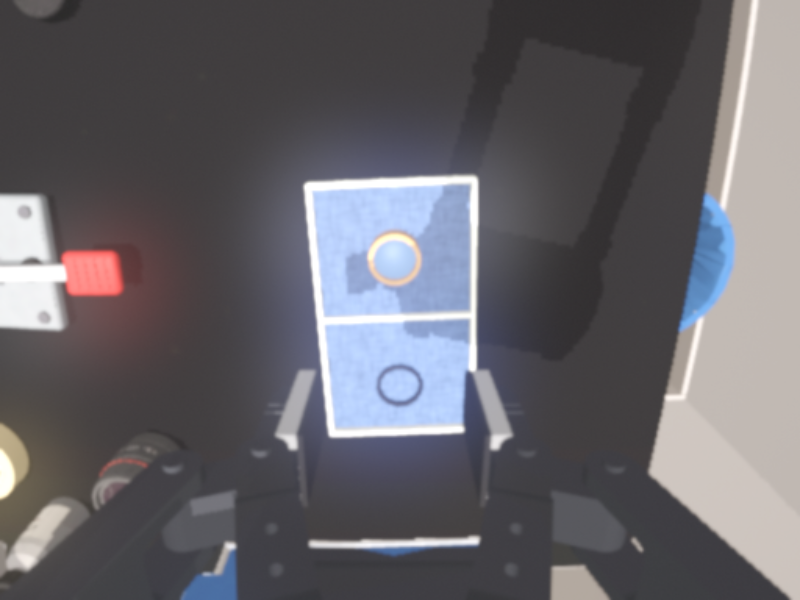

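The lens lies flat in the empty compartment (wrist (395,258)). The ring, objective, cap and decoy are unmoved, and the paddle is still down.

Emit:
step_arm(targets=[[[0, 0, 0], 0], [[0, 0, 0], 0], [[0, 0, 0], 0]])

```text
clock: 16.8
position: [0.5349, -0.042, 0.1703]
ee_rot: [0.706, 0.001, 0.708, -0.001]
contact_force: [-0.7, 0.3, -1.1]
width: 0.0443
```

Run:
```python
from rig import manip
print(manip.sign_off(), manip.get_state()["clock"])
```

```text
the job is handed in; nothing more can be done
the job is handed in; nothing more can be done
```

The lens is out of the cell and lies flat, same side up, near the middle of the tray's empty compartment; I handed the job in at about 17 s.

- **Lever:** I pushed the paddle down with the closed fingers until it reached its stop. The fingertips ended at 28.2 mm with about 20 N on them. The ejector stood up and about 12 mm of brass showed.
- **Lens:** I gripped the mount at 30 N, lifted it level, and lowered it in half-millimetre steps onto the felt. Contact showed as about 4 N at the height I expected, and I opened the fingers only part way to clear the tray walls.
- **Last checks:** The final pictures show the lens at about (0.533, -0.039), within a few mm of the compartment's centre. The retaining ring, objective, dust cap and the larger look-alike lens look unmoved, and the paddle is still down. The gripper was clear, about 17 cm up.
- **Disagreement:** The finger opening read 30.3 mm on the 32 mm mount, but the lens did not slip. In the last picture the network also reported a second, false "lens" near the lever, which I ignored.

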